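# Isolate the washer and clamp its drain pump

### The arm

A 6-joint arm with a two-finger parallel gripper is mounted at the origin on the work surface. World frame = base frame: x ahead of the robot, y to its left, z up, the work surface at z = 0. Lengths are in mm, angles in rad, forces in N, time in s.
With the tool pointing down it reaches from about 350 to 775 mm from the base axis. Payload 7.3 kg.
Tool frame: the origin (TCP) lies at the very end of the fingers, on their centre line; the grasp point (between the pads) lies bot.grip_point_offset behind it (bot.grip_point_offset is the distance from the TCP to the grasp point, in mm); z points along the fingers, y is the line along which they close (so a half turn about z gives the same grasp; the last joint's range is limited). The gripper opens to 92 mm and grips with 3 to 60 N. Pads are 19 mm wide; open, the fingers measure 130 mm over their backs; the gripper's body (75 mm by 190 mm) begins 47 mm behind the grasp point.
Start: joints at [-1.265, 0.342, 1.524, -0, 1.275, -0.146], TCP at [229.232, -472.332, 226.741] pointing down, gripper open.
Joint ranges: [-2.53, 2.53], [-0.77, 2.02], [0.04, 2.7], [-1, 4.14], [0.28, 2.66], [-3.11, 3.11]. Speed limits (rad/s): [2.57, 2.57, 3.14, 3.14, 3.14, 3.14].

### API

Orientations are given as [roll, pitch, yaw] about the fixed x, y, z axes, in that order (R = Rz(yaw) Ry(pitch) Rx(roll)).
In Python, from plant import bot gives the robot as it stands. The module is installed in compiled form; this text tells all that it offers.
- The arm moves only by the tool carry_out, never from a script. Its argument "plan" is a list of rows, each an object of numbers: "tx", "ty", "tz": the shift along the world's x, y, z in mm; "rx", "ry", "rz": the turn, a rotation vector about the world's x, y, z in rad. A call has 1 to 12 rows; each row shifts and turns the commanded pose from where the row before left it; what a row does not reach is not made up. A row lasts 1/10 s, in which the tool goes at most 50 mm and 8.59 degrees, less where a joint would pass 70% of its speed; a pose out of reach is approached as far as the arm can. A call with a gripper value outside its range is refused whole. "gripper" is the closure, from 0 (fully open) to 1 (shut), set as the call begins (left out, the last holds). The fingers move at their own pace and stop on an object; the grip force is fixed at half the most. Time passes only in rows, so rows that do not move let the fingers close. It gives the time, the measured TCP pose, the force, the opening and the grip force at its end, in the units of the state.
- bot.get_obs(): the state, without advancing time (a new reading comes with each control period).
- bot.capture(name): name is "scene" or "top" or "wrist"; returns the picture (400x640x3 uint8, red, green, blue); there is no depth.
- bot.camera_model(name): a dict with "camera_matrix" (3x3 intrinsics, pixels), "R" (3x3) and "t" (3): a world point X has camera coordinates R X + t. Camera axes: x right, y down, z forward; pixel columns grow to the right and rows downward; lengths in mm; the calibration is good to about 2 mm. A picture is of the moment at which its call begins: read the wrist's pose just before it. camera_model takes no time and is no camera call; for the wrist camera it gives the pose at the moment of the call.
- bot.close_job(): hands the job in; it is judged then, once.
The state is a dict: "time": time; "joint_positions": joint angles; "dq": joint speeds; "tau": joint torques, N m; "tool_pos": TCP position; "tcp_rot": TCP orientation; "contact_force": force on the tool from outside, world axes, zero at the start; "moment": the same for the moment, N m; "grip_width": finger opening in mm; "finger_force": force on a finger pad.
Only numpy, scipy, OpenCV 4.12 (cv2) and the standard library are available. Lean on these libraries where they do the work, as an engineer would, in place of code of your own. Each camera call takes 0.05 s, during which the arm holds its last target. There are 200 camera calls.

### The job

First turn the red isolator handle from on to off. Then work the orange twin trigger of the bar clamp, squeezing and letting out again and again, so that the jaw comes up, pushes the drain pump home against the end stop and grips it gently: the blue sprung nose pushed in about 6 mm, no more than 9. Finish with your fingers still squeezing the trigger; do not touch the pump or push the jaw by hand, do not crush the pump casing, and leave the things round about as they are.

Things in the scene. Friction and masses are not known exactly. Their poses are not given: they have to be found in the camera images.
- switchbox: Grey isolator box, 95 x 95 x 55 mm high with a yellow top plate, fixed on the counter. Origin: centre of its underside; z up. Its x axis is the way the handle's white mark points when off, its y axis the way it points when on.
- isolator (a joint): Angle of the red handle about the vertical axis through the box's centre, 0 (off) to 1.571 (on), stops at both ends; growing = anticlockwise seen from above, so switching off is a quarter turn clockwise. Starts on. A detent snaps it to the nearer end (about 0.1 N m at most, easiest past half way).
- handle_grip (a point): Centre of the red handle's grip bar, on the turning axis, 78 mm above the counter. The bar is 58 mm long (along this point's x axis, white mark at the +x end), 13 mm thick (along its y) and stands from 63 to 93 mm above the counter. The point turns with the handle.
- clamp: Ratchet bar clamp fixed on the counter: steel rail 330 x 64 x 12 mm high with a black housing 18 mm wide and 106 mm high at its origin (rail from 80 mm behind the origin to 250 mm before it). Origin: centre of the housing at counter height; x axis: closing direction of the jaw, along the rail; z up.
- trigger_centre (a point): Point midway between the two orange trigger plates, 88 mm above the counter, axes as the clamp's: the plates are squeezed together along this y axis.
- paddle_left: Orange trigger plate on the clamp's +y side: 44 mm long (clamp x), 7 mm thick, from 38 to 110 mm above the counter. Outer faces of the two plates are 60 mm apart at rest and 33 mm when fully squeezed. Its body origin lies at the clamp's origin when the trigger is at rest and moves with the plate.
- paddle_right: The like orange plate on the -y side. The two plates are geared together: they always move in or out by the same amount, and are sprung outward (about 3 N each at rest, 6 N each fully squeezed; up to about 20 N each is needed while the jaw moves).
- trigger (a joint): Inward travel of each trigger plate, 0 at rest to 0.0135 m fully squeezed. While squeezing, a pawl catches the next tooth of the bar (teeth 6 mm apart, so up to 6 mm is lost at the start of a squeeze) and from there the jaw advances 1 mm per mm of this travel. Letting the trigger out fully re-arms the pawl; the jaw stays where it is, held by a friction brake, so a full squeeze gives 7 to 13 mm, mostly 12. There is no way back: an over-tightened clamp cannot be slackened.
- jaw (a joint): Advance of the toothed bar and jaw along the clamp's x, 0 to 0.066 m; starts between 0 and 0.012.
- jaw_head: Orange jaw block 16 x 36 x 50 mm on the front end of the toothed bar; carries the sprung nose. Its origin is the clamp's origin plus the jaw's advance along the clamp's x.
- nose (a joint): How far the sprung nose is pushed back into the jaw, 0 (out) to 0.020 m. Its spring pushes with 2 N plus 1 N per mm: 8 N at 6 mm.
- nose_pad: Blue round pad, 28 mm across and 6 mm thick, on a 12 mm steel stem before the jaw; its centre is 50 mm above the counter. When the nose is out, 23 mm of bare stem shows between the orange jaw and the blue pad; that gap shrinks as the nose is pushed in.
- nose_face (a point): Centre of the blue pad's front face, the one that presses on the pump.
- pump: Loose grey drain pump, 0.3 to 0.6 kg, standing on the clamp's rail between nose and end stop: casing 50 mm (clamp x) x 56 x 64 mm high with a white round cap, 88 mm high in all. Origin: centre of its underside. It starts 1 to 5 mm clear of the end stop and slides along the rail when pushed (1.5 to 4 N). Fragile: cracks above 18 N.
- stop: Steel end stop bolted to the rail, 60 mm high. Origin: bottom of its face toward the pump; axes as the clamp's.
- detergent: Bystander: white bottle 64 mm across, 160 mm high, standing. Origin: centre of its underside.
- hose_collar: Bystander: black rubber ring 52 mm across, 18 mm high. Origin: centre of its underside.
- screwdriver: Bystander: screwdriver with green handle, lying on the counter. Origin: near its middle, at counter height.
Not all that is in view belongs to the job. What is shaped like the pump but purple is not meant.

How it is judged:
By the outcome, as a careful person would: the job done as asked, in the order asked, and still so for the second after the job is handed in, while the arm keeps its last pose, push and grip.
It also fails if it takes over 58 s, if anything falls off the work surface, if the arm or the gripper's body presses on something with over 40 N, if the wrist force passes 120 N, or if a joint passes its speed limit or range.

## Working session

There is one attempt and no reset: what is moved stays moved. The work goes in short steps, Python scripts to look and compute and a tool call to move; the robot and the scene stay as the last step left them, time stands still between calls to the robot, and variables do not carry over. Pictures are saved under pics/ and viewed, at most 10 in all, crops included, and the job is handed in when it is done.

Besides the shell and the picture viewer there is one more tool, called after "Request:" by a JSON object that holds its "op" and its "data", one argument or row to a line. carry_out: Moves the arm, as the interface text tells. Its arguments: {"type":"object","properties":{"plan":{"type":"array"},"gripper":{"type":"number"}},"required":["plan"]}

```bash
mkdir -p pics
cat > h.py <<'E'
import numpy as np, cv2
from plant import bot
def save(n,f,crop=None,s=1):
    im=bot.capture(n)[:,:,::-1]
    cv2.imwrite('pics/raw_'+f,im)
    if crop: im=im[crop[1]:crop[3],crop[0]:crop[2]]
    cv2.imwrite('pics/'+f,cv2.resize(im,None,fx=s,fy=s,interpolation=cv2.INTER_CUBIC))
def unproj(n,px,z,m=None):
    m=m or bot.camera_model(n); K,R,t=[np.array(m[k],float) for k in("camera_matrix","R","t")]
    d=R.T@np.linalg.solve(K,[px[0],px[1],1]); c=-R.T@t
    return c+d*(z-c[2])/d[2]
def proj(n,X,m=None):
    m=m or bot.camera_model(n); K,R,t=[np.array(m[k],float) for k in("camera_matrix","R","t")]
    p=K@(R@np.array(X,float)+t); return p[:2]/p[2]
E
python3 - <<'E'
from h import *
save('top','top1.png'); save('scene','scene1.png')
for n in('top','scene'):
    m=bot.camera_model(n); print(n,np.round(-np.array(m['R']).T@np.array(m['t'])),np.round(m['R'],2).tolist(),np.array(m['camera_matrix'])[0])
print(bot.get_obs(), bot.grip_point_offset)
E
```

```text
top [ 516.    0. 1003.] [[0.01, -1.0, 0.03], [-1.0, -0.01, -0.09], [0.09, -0.03, -1.0]] [371.32151339   0.         316.57410785]
scene [1071.  598.  662.] [[-0.79, 0.61, -0.01], [0.37, 0.47, -0.8], [-0.48, -0.64, -0.6]] [473.47759912   0.         327.70776654]
{'time': 0.1, 'joint_positions': array([-1.26502185e+00,  3.42602747e-01,  1.52488128e+00, -1.80832885e-05,
        1.27537863e+00, -1.46007082e-01]), 'dq': array([ 0.00053791, -0.00147022, -0.0007742 ,  0.00108839,  0.00011283,
       -0.00040591]), 'tau': array([ 1.42782916e-03, -4.32006097e+01, -2.44694316e+01,  7.19179655e-02,
        5.26248990e-02, -6.75071715e-05]), 'tool_pos': array([ 229.10732408, -471.99487276,  226.15459328]), 'tcp_rot': array([-3.14033364e+00, -1.67662441e-04,  4.51786733e-01]), 'contact_force': array([-0.20579633, -0.0932935 ,  0.24025385]), 'moment': array([ 0.0229871 , -0.0433459 ,  0.01862584]), 'finger_force': 0.0, 'grip_width': 91.75416073837155} 18.8
```

View pics/top1.png

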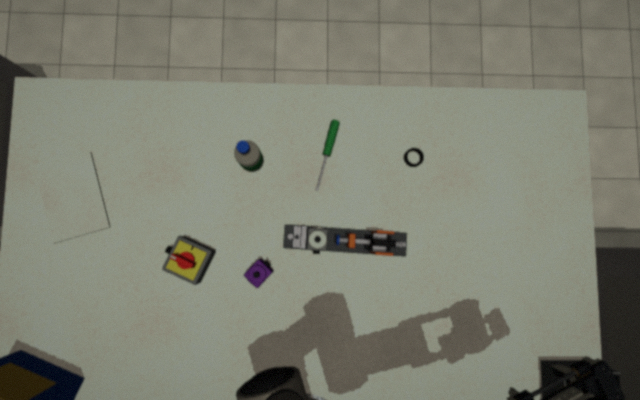

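View pics/scene1.png

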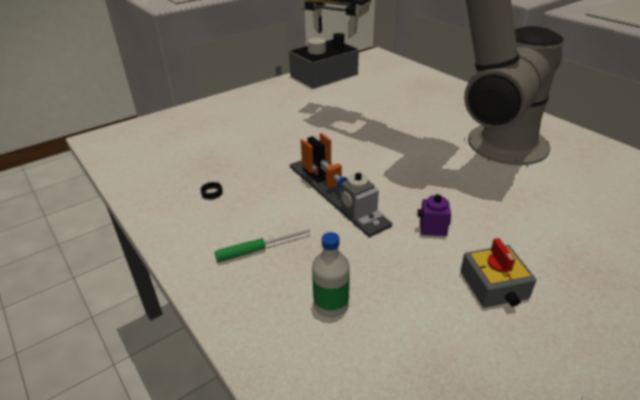

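Top view: the switchbox with its red handle is at (187,259). The clamp rail runs from (285,237) to (406,243), with the trigger near (382,242). The grey pump with the white cap is at (317,239), and the purple lookalike at (258,272) is not the one meant. The black thing in the bottom right corner (580,380) is not part of the job. The bystanders are the bottle (248,155), screwdriver (328,155) and ring (413,157). I choose the red handle at (187,259) and the orange plates at (382,242), and check both in a crop.

Run:
```python
import cv2, numpy as np
im=cv2.imread('pics/raw_top1.png')
a=cv2.resize(im[225:295,150:230],None,fx=8,fy=8,interpolation=cv2.INTER_CUBIC)[:288*2]
b=cv2.resize(im[215:265,275:415],None,fx=5.7,fy=5.7,interpolation=cv2.INTER_CUBIC)
a=cv2.resize(im[230:290,155:225],None,fx=5,fy=5,interpolation=cv2.INTER_CUBIC)
c=np.zeros((a.shape[0]+b.shape[0],800,3),np.uint8)
c[:a.shape[0],:a.shape[1]]=a; c[a.shape[0]:,:b.shape[1]]=b[:, :800]
cv2.imwrite('pics/crop1.png',np.clip(c*1.4,0,255).astype(np.uint8)); print(c.shape)
```

```text
(585, 800, 3)
```

View pics/crop1.png

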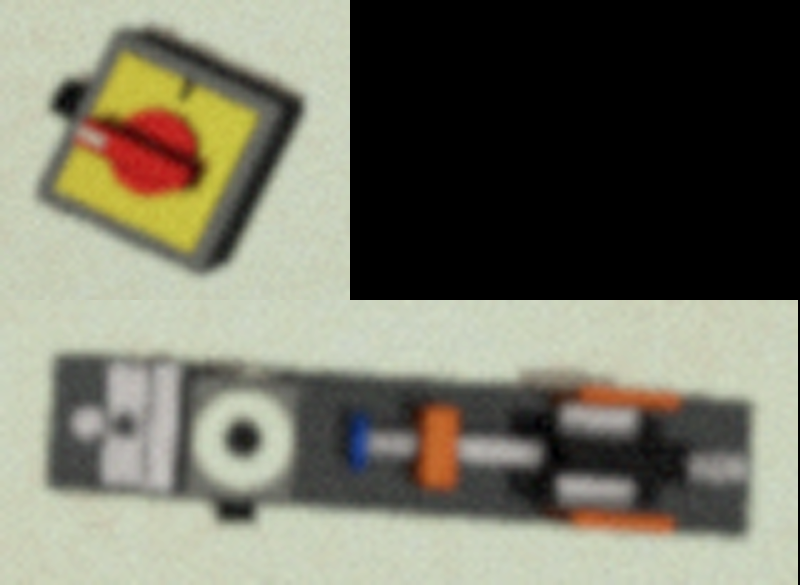

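The crop confirms both choices. The handle's white mark is at about (173,257), pointing image-left, which is on. The clamp's orange plates are above and below the black housing, and the jaw closes toward image-left.

```bash
cat > fit.py <<'E'
from h import *
def fitrect(n,pts,local,z,m=None):
    # fit pose (x,y,yaw) mapping local 2D points to the world
    W=np.array([unproj(n,p,z,m)[:2] for p in pts]); L=np.array(local,float)
    lc=L.mean(0); wc=W.mean(0); a=L-lc; b=W-wc
    th=np.arctan2((a[:,0]*b[:,1]-a[:,1]*b[:,0]).sum(),(a*b).sum())
    R=np.array([[np.cos(th),-np.sin(th)],[np.sin(th),np.cos(th)]])
    o=wc-R@lc; return o,th,np.linalg.norm(W-(L@R.T+o),axis=1)
E
python3 - <<'E'
from fit import *
s=np.array([[125,50],[260,112],[192,258],[55,192]])/5+[155,230]
W=np.array([unproj('top',p,55)[:2] for p in s]); print('box',W.mean(0),np.linalg.norm(np.diff(W,axis=0),axis=1))
# x axis up-right: corners order (+x+y),(+x-y),(-x-y),(-x+y)
a=np.linalg.norm(np.diff(W,axis=0),axis=1).mean()/2
print(fitrect('top',s,[[a,a],[a,-a],[-a,-a],[-a,a]],55))
c=(np.array([[55,355],[750,402],[747,535],[50,487]])-[0,300])/5.7+[275,215]
print(fitrect('top',c,[[250,-32],[-80,-32],[-80,32],[250,32]],12))
E
```

```text
box [457.85078646 294.44887905] [74.81798833 78.91521018 76.01926613]
(array([457.85078646, 294.44887905]), np.float64(-0.41951852724134997), array([0.98966579, 1.46037539, 1.44702198, 0.61309443]))
(array([ 506.74675762, -194.08839651]), np.float64(1.5134462776177078), array([1.24090986, 2.40520278, 1.04067224, 2.99461323]))
```

Request:
{"op": "carry_out", "data": {
  "plan": [
    {"tx":30,"ty":35,"tz":8,"rz":0.1},
    {"tx":30,"ty":35,"tz":8,"rz":0.1},
    {"tx":30,"ty":35,"tz":8,"rz":0.1},
    {"tx":30,"ty":35,"tz":8,"rz":0.1},
    {"tx":30,"ty":35,"tz":8,"rz":0.1},
    {"tx":30,"ty":35,"tz":8,"rz":0.1},
    {"tx":30,"ty":35,"tz":8,"rz":0.1},
    {"tx":30,"ty":35,"tz":8},
    {},
    {}
  ],
  "gripper": 0
}}

```text
invalid input at $.plan[0]: expected keys tx, ty, tz, rx, ry, rz
```

Run:
```python
from h import *
o=bot.get_obs(); print(o['tool_pos'],o['tcp_rot'],o['joint_positions'],o['time'])
m=bot.camera_model('wrist'); np.save('w1.npy',m,allow_pickle=True)
save('wrist','w1.png')
print(np.round(-np.array(m['R']).T@np.array(m['t'])),np.round(m['R'],2).tolist(),m['camera_matrix'])
```

```text
[ 229.10732408 -471.99487276  226.15459328] [-3.14033364e+00 -1.67662441e-04  4.51786733e-01] [-1.26502185e+00  3.42602747e-01  1.52488128e+00 -1.80832885e-05
  1.27537863e+00 -1.46007082e-01] 0.1
[ 296. -439.  384.] [[0.44, -0.9, -0.0], [-0.86, -0.42, 0.28], [-0.25, -0.12, -0.96]] [[285.29631748   0.         320.71125268]
 [  0.         285.29631748 201.55814934]
 [  0.           0.           1.        ]]
```

View pics/w1.png

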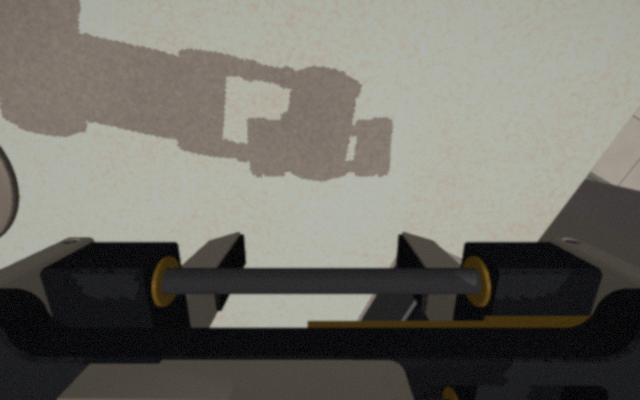

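The wrist camera shows only bare counter and the arm's shadow, with the fingers at about (210,280) and (430,280). The move was refused because each row needs all six keys, so I resend it in full.

Request:
{"op": "carry_out", "data": {
  "plan": [
    {"tx":30,"ty":35,"tz":8,"rx":0,"ry":0,"rz":0.1},
    {"tx":30,"ty":35,"tz":8,"rx":0,"ry":0,"rz":0.1},
    {"tx":30,"ty":35,"tz":8,"rx":0,"ry":0,"rz":0.1},
    {"tx":30,"ty":35,"tz":8,"rx":0,"ry":0,"rz":0.1},
    {"tx":30,"ty":35,"tz":8,"rx":0,"ry":0,"rz":0.1},
    {"tx":30,"ty":35,"tz":8,"rx":0,"ry":0,"rz":0.1},
    {"tx":30,"ty":35,"tz":8,"rx":0,"ry":0,"rz":0.1},
    {"tx":30,"ty":35,"tz":8,"rx":0,"ry":0,"rz":0},
    {"tx":0,"ty":0,"tz":0,"rx":0,"ry":0,"rz":0},
    {"tx":0,"ty":0,"tz":0,"rx":0,"ry":0,"rz":0}
  ],
  "gripper": 0
}}

```text
time: 1.15
tool_pos: [469.4, -191.6, 290.4]
tcp_rot: [-3.141, 0.0, 1.154]
contact_force: [0.4, 0.4, 0.9]
grip_width: 92.1
finger_force: 0.0
```

Run:
```python
from h import *
o=bot.get_obs(); print(o['tool_pos'],o['tcp_rot'],o['joint_positions'],o['time'])
m=bot.camera_model('wrist'); np.save('w2.npy',m,allow_pickle=True)
save('wrist','w2.png',(0,0,640,300),1.25)
```

```text
[ 469.44108704 -191.59810187  290.3844812 ] [-3.14100906e+00  4.30905092e-04  1.15431806e+00] [-5.38444103e-01  2.66033980e-01  1.45509492e+00 -5.04354578e-04
  1.42099060e+00 -1.21890308e-01] 1.15
```

View pics/w2.png

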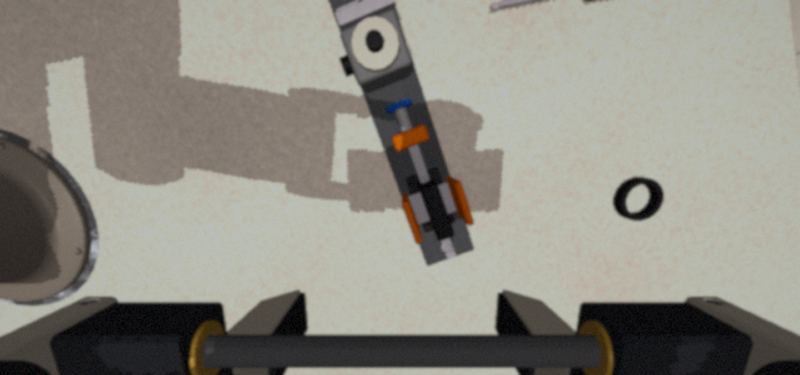

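The wrist view shows the clamp rail running from (335,0) to (450,260), with the orange plates at (411,220) and (461,200). The jaw is at (410,138), the blue pad at (400,106) and the pump cap at (375,42).

Run:
```python
from h import *
m=np.load('w2.npy',allow_pickle=True).item()
im=cv2.imread('pics/raw_w2.png')
for p in[(425,265),(473,250)]:print(unproj('wrist',np.array(p)/1.25,12,m).round(1))
o=np.array([506.7,-194.1]);th=1.513;c,s=np.cos(th),np.sin(th)
for L,z in[((-80,-32),12),((-80,32),12)]: print(L,(o+[c*L[0]-s*L[1],s*L[0]+c*L[1]]).round(1))
# orange centroids via HSV
for f,n,mm in[('raw_w2.png','wrist',m),('raw_top1.png','top',None)]:
    h=cv2.cvtColor(cv2.imread('pics/'+f),cv2.COLOR_BGR2HSV)
    k=cv2.inRange(h,(4,120,70),(18,255,255)); N,l,st,ce=cv2.connectedComponentsWithStats(k)
    for i in range(1,N):
        if st[i,4]>25 and st[i,1]<260: print(n,st[i],ce[i].round(1),unproj(n,ce[i],105,mm).round(1),unproj(n,ce[i],62,mm).round(1))
    k=cv2.inRange(h,(100,120,40),(125,255,255)); k[250:]=0; N,l,st,ce=cv2.connectedComponentsWithStats(k)
    for i in range(1,N):
        if st[i,4]>8: print('blue',n,st[i],ce[i].round(1),unproj(n,ce[i],50,mm).round(1))
```

```text
[ 468.1 -267.8   12. ]
[ 531.8 -273.9   12. ]
(-80, -32) [ 534.  -275.8]
(-80, 32) [ 470.1 -272.1]
wrist [313  99  31  23 400] [328. 110.] [ 509.6 -117.6  105. ] [ 510.9 -116.9   62. ]
wrist [357 141  21  38 331] [367.8 159.3] [ 530.9 -188.8  105. ] [ 535.  -197.1   62. ]
wrist [322 155  16  40 227] [329.  174.7] [ 480.9 -187.2  105. ] [ 478.7 -195.3   62. ]
blue wrist [309  79  21  12 123] [318.6  84.2] [512.9 -82.5  50. ]
top [376 230  19   5  54] [384.8 231.8] [ 533.6 -194.6  105. ] [ 534.4 -204.    62. ]
top [348 233   8  16 101] [351.6 240.4] [ 512.  -113.7  105. ] [ 511.8 -119.1   62. ]
top [178 252  17  10  34] [187.8 254.7] [474.7 276.8 105. ] [472.8 290.   62. ]
top [375 252  19   4  54] [383.8 253.1] [ 482.2 -191.8  105. ] [ 480.6 -201.    62. ]
top [170 258  23  11  44] [180.5 264.3] [452. 293. 105.] [448.9 307.1  62. ]
blue top [237 141  12  13 119] [242.7 146.8] [751.4 163.6  50. ]
blue top [336 235   4  10  30] [337.2 239.3] [514.3 -83.6  50. ]
```

Request:
{"op": "carry_out", "data": {
  "plan": [
    {"tx":0,"ty":45,"tz":-5,"rx":0,"ry":0,"rz":0},
    {"tx":0,"ty":45,"tz":-5,"rx":0,"ry":0,"rz":0},
    {"tx":0,"ty":45,"tz":-5,"rx":0,"ry":0,"rz":0},
    {"tx":0,"ty":45,"tz":-5,"rx":0,"ry":0,"rz":0},
    {"tx":0,"ty":45,"tz":-5,"rx":0,"ry":0,"rz":0},
    {"tx":0,"ty":45,"tz":-5,"rx":0,"ry":0,"rz":0},
    {"tx":-10,"ty":45,"tz":-5,"rx":0,"ry":0,"rz":0},
    {"tx":-10,"ty":45,"tz":-5,"rx":0,"ry":0,"rz":0},
    {"tx":-10,"ty":45,"tz":-10,"rx":0,"ry":0,"rz":0},
    {"tx":0,"ty":20,"tz":-10,"rx":0,"ry":0,"rz":0},
    {"tx":0,"ty":0,"tz":0,"rx":0,"ry":0,"rz":0},
    {"tx":0,"ty":0,"tz":0,"rx":0,"ry":0,"rz":0}
  ]
}}

```text
time: 2.4
tool_pos: [439.4, 231.2, 230.4]
tcp_rot: [-3.141, 0.001, 1.151]
contact_force: [0.1, -0.5, 0.3]
grip_width: 91.6
finger_force: 0.0
```

Run:
```python
from h import *
o=bot.get_obs(); print(o['tool_pos'],o['tcp_rot'],o['joint_positions'],o['time'])
m=bot.camera_model('wrist'); np.save('w3.npy',m,allow_pickle=True)
save('wrist','w3.png',(0,0,640,300),1.25)
```

```text
[439.4391379  231.20899521 230.44797078] [-3.14129884e+00  1.33429885e-03  1.15078454e+00] [ 3.30372981e-01  2.87584014e-01  1.59234557e+00 -8.13883754e-04
  1.26278796e+00  7.50632136e-01] 2.4
```

View pics/w3.png

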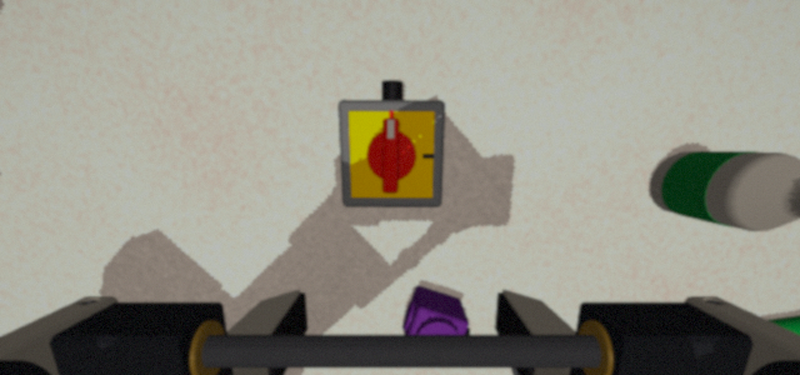

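The box is squarely in view. Its top rim corners are at (339,101), (444,101), (441,206) and (344,206), with the red handle at (391,155) and the white mark up at (391,128), so it is on. The purple decoy is at (436,315).

Run:
```python
from fit import *
m=np.load('w3.npy',allow_pickle=True).item()
r=np.array([[339,101],[444,101],[441,206],[344,206]])/1.25
q=np.array([[349,111],[435,110],[434,200],[352,200]])/1.25
for p,a in((r,47.5),(q,38)): print(fitrect('wrist',p,[[-a,a],[a,a],[a,-a],[-a,-a]],55,m))
h=cv2.cvtColor(cv2.imread('pics/raw_w3.png'),cv2.COLOR_BGR2HSV)
k=cv2.inRange(h,(0,150,60),(6,255,255))|cv2.inRange(h,(174,150,60),(180,255,255)); k[180:]=0
ys,xs=np.nonzero(k); print(xs.min(),xs.max(),ys.min(),ys.max(),xs.mean(),ys.mean())
# bar ends at z=93: mark top (391,112), bottom (391,192)
for p,z in(((391,113),93),((391,192),93),((391,155),63)): print(unproj('wrist',np.array(p)/1.25,z,m).round(1))
```

```text
(array([458.42443279, 297.03193477]), np.float64(-0.4176626511390183), array([2.53451715, 2.72713963, 2.52410368, 2.69911488]))
(array([458.40486725, 295.91299873]), np.float64(-0.41384710725391427), array([0.9672007 , 1.34557893, 1.31197547, 0.94210223]))
295 331 89 153 312.85546218487394 125.75462184873949
[472.1 326.7  93. ]
[446.9 271.4  93. ]
[458.1 297.9  63. ]
```

Request:
{"op": "carry_out", "data": {
  "plan": [
    {"tx":5,"ty":17,"tz":-20,"rx":0,"ry":0,"rz":0.004},
    {"tx":5,"ty":16,"tz":-30,"rx":0,"ry":0,"rz":0},
    {"tx":5,"ty":16,"tz":-30,"rx":0,"ry":0,"rz":0},
    {"tx":4,"ty":16,"tz":-30,"rx":0,"ry":0,"rz":0},
    {"tx":0,"ty":0,"tz":-27,"rx":0,"ry":0,"rz":0},
    {"tx":0,"ty":0,"tz":-16,"rx":0,"ry":0,"rz":0},
    {"tx":0,"ty":0,"tz":-10,"rx":0,"ry":0,"rz":0},
    {"tx":0,"ty":0,"tz":0,"rx":0,"ry":0,"rz":0},
    {"tx":0,"ty":0,"tz":0,"rx":0,"ry":0,"rz":0}
  ]
}}

```text
time: 3.35
tool_pos: [459.2, 297.1, 68.7]
tcp_rot: [3.14, -0.001, 1.154]
contact_force: [0.2, -0.1, -0.3]
grip_width: 91.5
finger_force: 0.0
```

Request:
{"op": "carry_out", "data": {
  "plan": [
    {"tx":0,"ty":0,"tz":0,"rx":0,"ry":0,"rz":0},
    {"tx":0,"ty":0,"tz":0,"rx":0,"ry":0,"rz":0},
    {"tx":0,"ty":0,"tz":0,"rx":0,"ry":0,"rz":0},
    {"tx":0,"ty":0,"tz":0,"rx":0,"ry":0,"rz":0},
    {"tx":0,"ty":0,"tz":0,"rx":0,"ry":0,"rz":0},
    {"tx":0,"ty":0,"tz":0,"rx":0,"ry":0,"rz":0},
    {"tx":0,"ty":0,"tz":0,"rx":0,"ry":0,"rz":0},
    {"tx":0,"ty":0,"tz":0,"rx":0,"ry":0,"rz":0}
  ],
  "gripper": 0.8
}}

```text
time: 4.15
tool_pos: [458.2, 297.7, 67.7]
tcp_rot: [3.142, 0.0, 1.156]
contact_force: [0.9, 1.0, 0.6]
grip_width: 32.6
finger_force: 0.0
```

Request:
{"op": "carry_out", "data": {
  "plan": [
    {"tx":0,"ty":0,"tz":0,"rx":0,"ry":0,"rz":0},
    {"tx":0,"ty":0,"tz":0,"rx":0,"ry":0,"rz":0},
    {"tx":0,"ty":0,"tz":0,"rx":0,"ry":0,"rz":0},
    {"tx":0,"ty":0,"tz":0,"rx":0,"ry":0,"rz":0}
  ],
  "gripper": 0.9
}}

```text
time: 4.55
tool_pos: [459.0, 297.4, 67.8]
tcp_rot: [3.14, -0.0, 1.155]
contact_force: [4.9, -1.6, -2.0]
grip_width: 13.1
finger_force: 30.0
```

Request:
{"op": "carry_out", "data": {
  "plan": [
    {"tx":0,"ty":0,"tz":0,"rx":0,"ry":0,"rz":-0.142},
    {"tx":0,"ty":0,"tz":0,"rx":0,"ry":0,"rz":-0.142},
    {"tx":0,"ty":0,"tz":0,"rx":0,"ry":0,"rz":-0.142},
    {"tx":0,"ty":0,"tz":0,"rx":0,"ry":0,"rz":-0.142},
    {"tx":0,"ty":0,"tz":0,"rx":0,"ry":0,"rz":-0.142},
    {"tx":0,"ty":0,"tz":0,"rx":0,"ry":0,"rz":-0.142},
    {"tx":0,"ty":0,"tz":0,"rx":0,"ry":0,"rz":-0.142},
    {"tx":0,"ty":0,"tz":0,"rx":0,"ry":0,"rz":-0.142},
    {"tx":0,"ty":0,"tz":0,"rx":0,"ry":0,"rz":-0.142},
    {"tx":0,"ty":0,"tz":0,"rx":0,"ry":0,"rz":-0.142},
    {"tx":0,"ty":0,"tz":0,"rx":0,"ry":0,"rz":-0.142},
    {"tx":0,"ty":0,"tz":0,"rx":0,"ry":0,"rz":0}
  ]
}}

```text
time: 5.75
tool_pos: [458.8, 298.1, 67.8]
tcp_rot: [-3.14, -0.001, -0.407]
contact_force: [3.1, 1.3, -3.1]
grip_width: 12.7
finger_force: 30.0
```

Request:
{"op": "carry_out", "data": {
  "plan": [
    {"tx":0,"ty":0,"tz":0,"rx":0,"ry":0,"rz":0},
    {"tx":0,"ty":0,"tz":0,"rx":0,"ry":0,"rz":0},
    {"tx":0,"ty":0,"tz":0,"rx":0,"ry":0,"rz":0},
    {"tx":0,"ty":0,"tz":0,"rx":0,"ry":0,"rz":0},
    {"tx":0,"ty":0,"tz":0,"rx":0,"ry":0,"rz":0}
  ],
  "gripper": 0.1
}}

```text
time: 6.25
tool_pos: [458.1, 297.6, 67.7]
tcp_rot: [3.141, 0.0, -0.406]
contact_force: [0.4, -0.4, -0.6]
grip_width: 48.4
finger_force: 0.0
```

Request:
{"op": "carry_out", "data": {
  "plan": [
    {"tx":0,"ty":0,"tz":40,"rx":0,"ry":0,"rz":0},
    {"tx":0,"ty":0,"tz":42,"rx":0,"ry":0,"rz":0},
    {"tx":0,"ty":0,"tz":40,"rx":0,"ry":0,"rz":0},
    {"tx":4,"ty":-38,"tz":0,"rx":0,"ry":0,"rz":0.147},
    {"tx":4,"ty":-38,"tz":0,"rx":0,"ry":0,"rz":0.147},
    {"tx":4,"ty":-38,"tz":0,"rx":0,"ry":0,"rz":0.147},
    {"tx":4,"ty":-38,"tz":0,"rx":0,"ry":0,"rz":0.147},
    {"tx":4,"ty":-38,"tz":0,"rx":0,"ry":0,"rz":0.147},
    {"tx":4,"ty":-38,"tz":0,"rx":0,"ry":0,"rz":0.147},
    {"tx":4,"ty":-38,"tz":0,"rx":0,"ry":0,"rz":0.147},
    {"tx":4,"ty":-38,"tz":0,"rx":0,"ry":0,"rz":0.147},
    {"tx":4,"ty":-38,"tz":0,"rx":0,"ry":0,"rz":0.147}
  ],
  "gripper": 0.05
}}

```text
time: 7.45
tool_pos: [493.8, -40.8, 189.9]
tcp_rot: [3.141, -0.0, 0.904]
contact_force: [0.6, -0.0, 0.3]
grip_width: 87.4
finger_force: 0.0
```

Request:
{"op": "carry_out", "data": {
  "plan": [
    {"tx":3,"ty":-37,"tz":0,"rx":0,"ry":0,"rz":0.148},
    {"tx":3,"ty":-37,"tz":0,"rx":0,"ry":0,"rz":0.148},
    {"tx":3,"ty":-37,"tz":0,"rx":0,"ry":0,"rz":0.148},
    {"tx":3,"ty":-37,"tz":0,"rx":0,"ry":0,"rz":0.148},
    {"tx":0,"ty":0,"tz":0,"rx":0,"ry":0,"rz":0},
    {"tx":0,"ty":0,"tz":0,"rx":0,"ry":0,"rz":0},
    {"tx":0,"ty":0,"tz":0,"rx":0,"ry":0,"rz":0}
  ]
}}

```text
time: 8.15
tool_pos: [505.7, -186.3, 189.6]
tcp_rot: [-3.141, -0.001, 1.489]
contact_force: [-0.1, 0.4, 0.4]
grip_width: 87.1
finger_force: 0.0
```

Run:
```python
from h import *
o=bot.get_obs(); print(o['tool_pos'],o['tcp_rot'],o['joint_positions'],o['time'])
m=bot.camera_model('wrist'); np.save('w4.npy',m,allow_pickle=True)
save('wrist','w4.png'); save('top','t4.png')
a=cv2.imread('pics/raw_w4.png')[0:290,140:500]; b=cv2.imread('pics/raw_t4.png')[230:290,155:225]
a=cv2.resize(a,None,fx=2,fy=2,interpolation=cv2.INTER_CUBIC); b=cv2.resize(b,None,fx=3,fy=3)
a[:b.shape[0],:b.shape[1]]=b[:, :]; cv2.imwrite('pics/c4.png',a); print(a.shape)
```

```text
[ 505.68208498 -186.32694604  189.64965792] [-3.14114400e+00 -6.36620980e-04  1.48863856e+00] [-4.95515496e-01  3.99776062e-01  1.54349065e+00  4.32324728e-04
  1.19899256e+00 -4.13515066e-01] 8.15
(580, 720, 3)
```

View pics/c4.png

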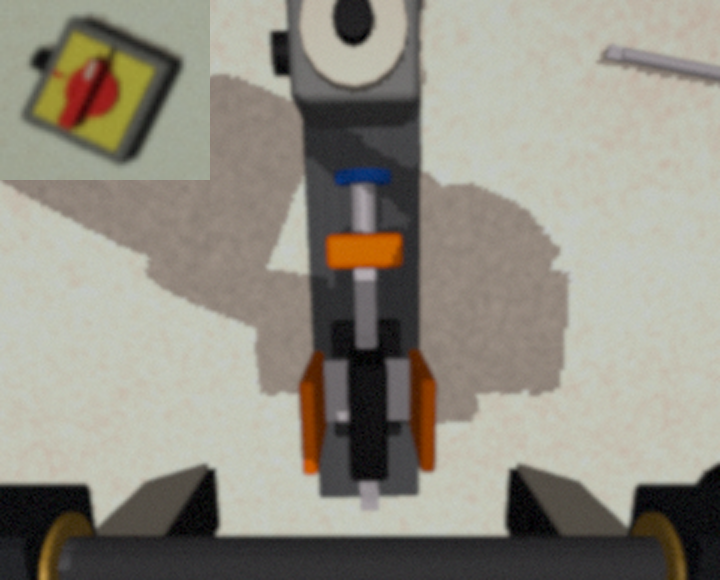

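The isolator inset shows the white mark on the upper right tick, so it is off. In the wrist crop the plate tops span x 303 to 436 and y 383 to 472. The jaw is at (365,250), the blue pad front at y≈170 and the pump casing's near edge at about y=122.

Run:
```python
from fit import *
m=np.load('w4.npy',allow_pickle=True).item()
f=lambda p:np.array(p)/2+[140,0]
pts=[f(p) for p in((303,383),(303,472),(434,472),(436,383))]
print(fitrect('wrist',pts,[[22,30],[-22,30],[-22,-30],[22,-30]],110,m))
W=[unproj('wrist',p,110,m)[:2] for p in pts]; print(np.round(W,1))
print('rail back',[unproj('wrist',f(p),12,m).round(1) for p in((321,495),(418,493))])
print('jaw front/back top z75',[unproj('wrist',f(p),75,m).round(1) for p in((365,234),(365,266))])
print('pad front top z64',unproj('wrist',f((362,170)),64,m).round(1),'z50 ',unproj('wrist',f((362,170)),50,m).round(1))
print('pump back top z64?76',unproj('wrist',f((357,100)),76,m).round(1),'cap',unproj('wrist',f((353,25)),88,m).round(1))
```

```text
(array([ 506.98152191, -192.26978826]), np.float64(1.4873644054324495), array([2.06580175, 1.33411131, 1.55104071, 1.82495537]))
[[ 480.3 -169.4]
 [ 475.8 -210.5]
 [ 534.6 -215.2]
 [ 537.3 -174. ]]
rail back [array([ 471.2, -268. ,   12. ]), array([ 533.5, -271.6,   12. ])]
jaw front/back top z75 [array([ 511.9, -110.1,   75. ]), array([ 510.8, -124.4,   75. ])]
pad front top z64 [512.9 -81.6  64. ] z50  [513.  -80.1  50. ]
pump back top z64?76 [512.9 -54.8  76. ] cap [513.5 -30.3  88. ]
```

Request:
{"op": "carry_out", "data": {
  "plan": [
    {"tx":1,"ty":-6,"tz":-15,"rx":0,"ry":0,"rz":0.024},
    {"tx":0,"ty":0,"tz":-30,"rx":0,"ry":0,"rz":0},
    {"tx":0,"ty":0,"tz":-30,"rx":0,"ry":0,"rz":0},
    {"tx":0,"ty":0,"tz":-25,"rx":0,"ry":0,"rz":0},
    {"tx":0,"ty":0,"tz":-14,"rx":0,"ry":0,"rz":0},
    {"tx":0,"ty":0,"tz":-7,"rx":0,"ry":0,"rz":0},
    {"tx":0,"ty":0,"tz":0,"rx":0,"ry":0,"rz":0},
    {"tx":0,"ty":0,"tz":0,"rx":0,"ry":0,"rz":0}
  ]
}}

```text
time: 9.05
tool_pos: [507.5, -193.2, 69.6]
tcp_rot: [3.14, 0.001, 1.514]
contact_force: [0.9, -0.4, 1.0]
grip_width: 87.2
finger_force: 0.0
```

```bash
cat > jaw.py <<'E'
from h import *
import sys
def meas(tag):
    m=bot.camera_model('wrist'); np.save(f'{tag}.npy',m,allow_pickle=True)
    im=bot.capture('wrist')[:,:,::-1]; cv2.imwrite(f'pics/raw_{tag}.png',im)
    h=cv2.cvtColor(im,cv2.COLOR_BGR2HSV)
    for n,lo,hi,z in(('orange',(4,120,70),(18,255,255),62),('blue',(100,120,40),(125,255,255),64)):
        k=cv2.inRange(h,lo,hi); k[260:]=0; N,l,st,ce=cv2.connectedComponentsWithStats(k)
        for i in range(1,N):
            if st[i,4]>60: print(n,st[i],ce[i].round(1),unproj('wrist',ce[i],z,m).round(1))
    o=bot.get_obs(); print(o['tool_pos'].round(1),o['tcp_rot'].round(3),o['grip_width'].round(1),o['finger_force'],o['contact_force'].round(1),o['time'])
    return im
im=meas(sys.argv[1]); cv2.imwrite(f'pics/v_{sys.argv[1]}.png',cv2.resize(im[:,120:520],None,fx=1.5,fy=1.5,interpolation=cv2.INTER_CUBIC))
E
python3 jaw.py j0
```

```text
orange [ 287  100   70   33 2184] [321.5 116.2] [ 510.8 -116.9   62. ]
orange [ 257  198   32   62 1376] [274.6 234.6] [ 477.5 -186.3   62. ]
orange [ 354  198   33   62 1417] [367.9 234.9] [ 535.9 -189.8   62. ]
blue [297  42  50  21 807] [321.8  51.4] [512.7 -84.8  64. ]Traceback (most recent call last):
  File "jaw.py", line 13, in <module>
    im=meas(sys.argv[1]); cv2.imwrite(f'pics/v_{sys.argv[1]}.png',cv2.resize(im[:,120:520],None,fx=1.5,fy=1.5,interpolation=cv2.INTER_CUBIC))
  File "jaw.py", line 11, in meas
    o=bot.get_obs(); print(o['tool_pos'].round(1),o['tcp_rot'].round(3),o['grip_width'].round(1),o['finger_force'],o['contact_force'].round(1),o['time'])
                                                                        ^^^^^^^^^^^^^^^^^^^^^
AttributeError: 'float' object has no attribute 'round'
```

Request:
{"op": "carry_out", "data": {
  "plan": [
    {"tx":0,"ty":4,"tz":1,"rx":0.128,"ry":-0.007,"rz":0},
    {"tx":0,"ty":4,"tz":1,"rx":0.128,"ry":-0.007,"rz":0},
    {"tx":0.5,"ty":4,"tz":0,"rx":0.128,"ry":-0.007,"rz":0},
    {"tx":0,"ty":0,"tz":0,"rx":0,"ry":0,"rz":0},
    {"tx":0,"ty":0,"tz":0,"rx":0,"ry":0,"rz":0}
  ],
  "gripper": 0.2
}}

```text
time: 9.6
tool_pos: [507.3, -182.1, 70.8]
tcp_rot: [-3.14, -0.381, 1.512]
contact_force: [-0.4, 0.9, -0.8]
grip_width: 73.4
finger_force: 0.0
```

```bash
sed -i "s/o\['grip_width'\].round(1)/o['grip_width']/" jaw.py; python3 jaw.py j1
```

```text
orange [ 294  130   58   41 1946] [322.6 147.3] [ 510.7 -117.2   62. ]
orange [260 228  31  32 912] [274.3 243.8] [ 476.3 -178.4   62. ]
orange [355 228  32  32 944] [371.2 243.8] [ 538.1 -182.    62. ]
blue [304  92  38  23 585] [322.6 102. ] [512.5 -87.1  64. ]
[ 507.4 -181.3   71.1] [-3.141 -0.381  1.513] 73.3156689730031 0.0 [-0.6 -0.5  0.7] 9.65
```

View pics/v_j1.png

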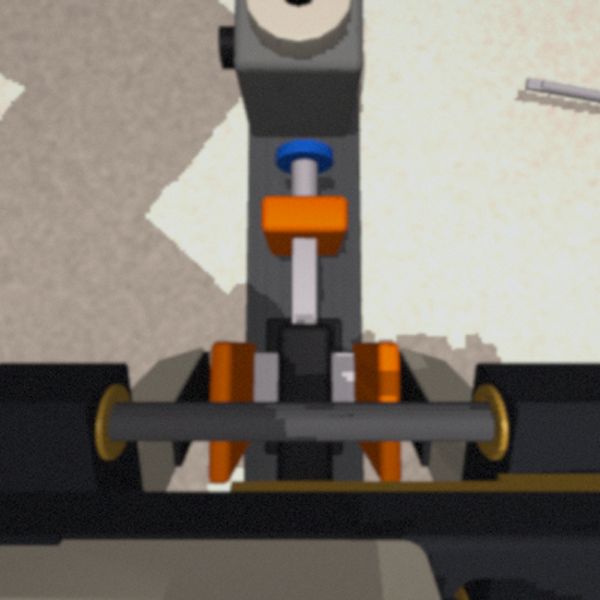

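The view is clear. The fingers sit outside both plates at y≈410. The jaw is at (305,215), the blue pad at (304,155) and the pump casing's near top edge at y≈70. Now the first squeeze.

Request:
{"op": "carry_out", "data": {
  "plan": [
    {"tx":0,"ty":0,"tz":0,"rx":0,"ry":0,"rz":0},
    {"tx":0,"ty":0,"tz":0,"rx":0,"ry":0,"rz":0},
    {"tx":0,"ty":0,"tz":0,"rx":0,"ry":0,"rz":0},
    {"tx":0,"ty":0,"tz":0,"rx":0,"ry":0,"rz":0},
    {"tx":0,"ty":0,"tz":0,"rx":0,"ry":0,"rz":0},
    {"tx":0,"ty":0,"tz":0,"rx":0,"ry":0,"rz":0},
    {"tx":0,"ty":0,"tz":0,"rx":0,"ry":0,"rz":0},
    {"tx":0,"ty":0,"tz":0,"rx":0,"ry":0,"rz":0}
  ],
  "gripper": 0.66
}}

```text
time: 10.45
tool_pos: [508.5, -180.6, 71.3]
tcp_rot: [3.14, -0.385, 1.514]
contact_force: [5.3, 3.4, 1.6]
grip_width: 32.4
finger_force: 30.0
```

```bash
cat > gap.py <<'E'
from h import *
import sys
# clamp-x coordinates (mm from clamp origin) of jaw front top edge (z75), pad front top (z64), pump rear top edge (z64)
def edges(tag,ths=1.513,o=(506.8,-192.5)):
    m=np.load(f'{tag}.npy',allow_pickle=True).item(); im=cv2.imread(f'pics/raw_{tag}.png'); h=cv2.cvtColor(im,cv2.COLOR_BGR2HSV)
    a=np.array([np.cos(ths),np.sin(ths)]); X=lambda p,z:(unproj('wrist',p,z,m)[:2]-o)@a
    sat=h[:,:,1].astype(float)
    def sub(col0,col1,lo,hi,mask):  # subpixel first row: coverage sum from the top edge
        pass
    K=cv2.inRange(h,(4,120,70),(18,255,255)); B=cv2.inRange(h,(100,120,40),(125,255,255)); K[205:]=0; B[205:]=0
    N,l,st,ce=cv2.connectedComponentsWithStats(K); i=1+np.argmax(st[1:,4]); K=l==i
    c=int(round(ce[i][0])); cols=[q for q in range(c-20,c+21) if abs(q-c)>9]
    top=np.mean([np.argmax(K[:,q]) for q in cols]); 
    bc=np.nonzero(B)[1].mean(); bcols=range(int(bc)-3,int(bc)+4)
    bt=np.mean([np.argmax(B[:,q]) for q in bcols]) if B.any() else np.nan
    J=X((c,top),75); P=X((bc,bt),64)
    # pad rear centre / jaw: pump rear top edge from the strongest grey step above the pad
    g=cv2.cvtColor(im,cv2.COLOR_BGR2GRAY).astype(float)[:,c-25:c+25].mean(1); r0=int(bt)-4
    d=-(g[2:]-g[:-2]); d[r0:]=0; d[:28]=0; e=int(np.argmax(d))+1
    print(tag,'rows jaw %.2f pad %.2f pump %d'%(top,bt,e),'X jaw %.1f pad %.1f sep %.1f pump %.1f'%(J,P,P-J,X((c,e),64)))
for t in sys.argv[1:]: edges(t)
E
sed -i '/def sub/,/pass/d;/sat=/d' gap.py
python3 jaw.py j2; python3 gap.py j1 j2
```

```text
orange [ 293  117   58   44 2010] [321.2 136.1] [ 511.4 -107.7   62. ]
orange [286 230  17  30 468] [294.5 244.9] [ 490.3 -178.4   62. ]
orange [340 230  16  30 466] [347.4 244.9] [ 524.1 -180.2   62. ]
blue [302  81  39  24 629] [321.3  91.1] [513.2 -77.5  64. ]
[ 508.5 -180.6   71.3] [ 3.14  -0.385  1.514] 32.251372607777846 29.987644851207733 [4.2 3.3 0.6] 10.5
j1 rows jaw 130.00 pad 92.57 pump 46 X jaw 82.5 pad 112.1 sep 29.6 pump 145.1
j2 rows jaw 117.95 pad 81.00 pump 29 X jaw 92.1 pad 122.3 sep 30.2 pump 159.7
```

Request:
{"op": "carry_out", "data": {
  "plan": [
    {"tx":0,"ty":0,"tz":0,"rx":0,"ry":0,"rz":0},
    {"tx":0,"ty":0,"tz":0,"rx":0,"ry":0,"rz":0},
    {"tx":0,"ty":0,"tz":0,"rx":0,"ry":0,"rz":0},
    {"tx":0,"ty":0,"tz":0,"rx":0,"ry":0,"rz":0},
    {"tx":0,"ty":0,"tz":0,"rx":0,"ry":0,"rz":0},
    {"tx":0,"ty":0,"tz":0,"rx":0,"ry":0,"rz":0},
    {"tx":0,"ty":0,"tz":0,"rx":0,"ry":0,"rz":0},
    {"tx":0,"ty":0,"tz":0,"rx":0,"ry":0,"rz":0}
  ],
  "gripper": 0.22
}}

```text
time: 11.3
tool_pos: [507.1, -181.4, 70.6]
tcp_rot: [-3.14, -0.385, 1.513]
contact_force: [-0.7, -0.3, 0.0]
grip_width: 71.4
finger_force: 0.0
```

Request:
{"op": "carry_out", "data": {
  "plan": [
    {"tx":0,"ty":0,"tz":0,"rx":0,"ry":0,"rz":0},
    {"tx":0,"ty":0,"tz":0,"rx":0,"ry":0,"rz":0},
    {"tx":0,"ty":0,"tz":0,"rx":0,"ry":0,"rz":0},
    {"tx":0,"ty":0,"tz":0,"rx":0,"ry":0,"rz":0},
    {"tx":0,"ty":0,"tz":0,"rx":0,"ry":0,"rz":0},
    {"tx":0,"ty":0,"tz":0,"rx":0,"ry":0,"rz":0},
    {"tx":0,"ty":0,"tz":0,"rx":0,"ry":0,"rz":0},
    {"tx":0,"ty":0,"tz":0,"rx":0,"ry":0,"rz":0}
  ],
  "gripper": 0.66
}}

```text
time: 12.1
tool_pos: [508.4, -181.5, 70.8]
tcp_rot: [3.14, -0.384, 1.513]
contact_force: [5.9, 1.0, -2.2]
grip_width: 32.4
finger_force: 30.0
```

```bash
python3 jaw.py j3; python3 gap.py j3
python3 - <<'E'
from h import *
m=np.load('j1.npy',allow_pickle=True).item();a=np.array([np.cos(1.513),np.sin(1.513)])
print('pump rear z76',(unproj('wrist',(322,46.5),76,m)[:2]-[506.8,-192.5])@a)
print('pump rear bottom z12',(unproj('wrist',(322,90),12,m)[:2]-[506.8,-192.5])@a)
E
```

```text
orange [ 293   97   57   47 2155] [321.1 117.4] [512. -96.  62.]
orange [286 228  17  32 503] [294.4 244.2] [ 490.2 -178.8   62. ]
orange [340 228  16  32 499] [347.5 243.9] [ 524.1 -180.5   62. ]
blue [302  62  39  27 681] [321.1  73.5] [513.7 -66.4  64. ]
[ 508.4 -181.5   70.8] [ 3.14  -0.384  1.513] 31.996106018562884 29.992858171463013 [ 5.4  0.5 -3.5] 12.15
j3 rows jaw 97.50 pad 62.00 pump 47 X jaw 104.2 pad 134.5 sep 30.3 pump 145.2
pump rear z76 136.55391159374048
pump rear bottom z12 140.38572223192827
```

View pics/v_j3.png

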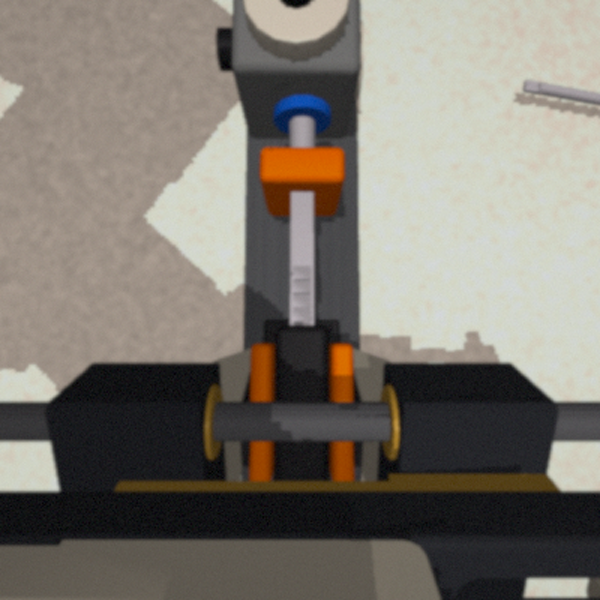

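The pad front is at (302,97), just short of the pump. The nose is still fully out (reads 30.2, true 29). For the third squeeze I go part way and then creep on while watching.

Request:
{"op": "carry_out", "data": {
  "plan": [
    {"tx":0,"ty":0,"tz":0,"rx":0,"ry":0,"rz":0},
    {"tx":0,"ty":0,"tz":0,"rx":0,"ry":0,"rz":0},
    {"tx":0,"ty":0,"tz":0,"rx":0,"ry":0,"rz":0},
    {"tx":0,"ty":0,"tz":0,"rx":0,"ry":0,"rz":0},
    {"tx":0,"ty":0,"tz":0,"rx":0,"ry":0,"rz":0},
    {"tx":0,"ty":0,"tz":0,"rx":0,"ry":0,"rz":0},
    {"tx":0,"ty":0,"tz":0,"rx":0,"ry":0,"rz":0},
    {"tx":0,"ty":0,"tz":0,"rx":0,"ry":0,"rz":0}
  ],
  "gripper": 0.22
}}

```text
time: 12.95
tool_pos: [507.1, -181.3, 70.7]
tcp_rot: [-3.14, -0.385, 1.513]
contact_force: [-0.0, -0.4, 1.2]
grip_width: 71.7
finger_force: 0.0
```

Request:
{"op": "carry_out", "data": {
  "plan": [
    {"tx":0,"ty":0,"tz":0,"rx":0,"ry":0,"rz":0},
    {"tx":0,"ty":0,"tz":0,"rx":0,"ry":0,"rz":0},
    {"tx":0,"ty":0,"tz":0,"rx":0,"ry":0,"rz":0},
    {"tx":0,"ty":0,"tz":0,"rx":0,"ry":0,"rz":0},
    {"tx":0,"ty":0,"tz":0,"rx":0,"ry":0,"rz":0},
    {"tx":0,"ty":0,"tz":0,"rx":0,"ry":0,"rz":0},
    {"tx":0,"ty":0,"tz":0,"rx":0,"ry":0,"rz":0},
    {"tx":0,"ty":0,"tz":0,"rx":0,"ry":0,"rz":0}
  ],
  "gripper": 0.56
}}

```text
time: 13.75
tool_pos: [508.4, -181.4, 70.8]
tcp_rot: [3.14, -0.384, 1.513]
contact_force: [5.2, 0.5, -2.3]
grip_width: 41.0
finger_force: 14.7
```

```bash
python3 jaw.py j4; python3 gap.py j4
```

```text
orange [ 293   85   57   50 2249] [321.1 106.1] [512.4 -88.2  62. ]
orange [278 228  24  32 699] [289.3 244.2] [ 487.  -178.6   62. ]
orange [340 228  25  32 727] [352.  244.4] [ 526.9 -181.    62. ]
blue [302  53  39  28 691] [321.1  64.3] [514.  -59.8  64. ]
[ 508.4 -181.4   70.8] [ 3.141 -0.384  1.513] 40.52440559137214 14.673314094543457 [ 4.6  1.4 -2.6] 13.8
j4 rows jaw 85.09 pad 53.00 pump 42 X jaw 112.4 pad 141.0 sep 28.6 pump 148.9
```

Request:
{"op": "carry_out", "data": {
  "plan": [
    {"tx":0,"ty":0,"tz":0,"rx":0,"ry":0,"rz":0},
    {"tx":0,"ty":0,"tz":0,"rx":0,"ry":0,"rz":0},
    {"tx":0,"ty":0,"tz":0,"rx":0,"ry":0,"rz":0},
    {"tx":0,"ty":0,"tz":0,"rx":0,"ry":0,"rz":0}
  ],
  "gripper": 0.6
}}

```text
time: 14.2
tool_pos: [508.4, -181.4, 70.8]
tcp_rot: [3.141, -0.384, 1.513]
contact_force: [5.3, 0.5, -2.7]
grip_width: 36.9
finger_force: 15.7
```

```bash
python3 jaw.py j5; python3 gap.py j5
```

```text
orange [ 293   83   57   50 2252] [321.1 103.8] [512.5 -86.5  62. ]
orange [281 228  22  32 642] [292.  244.2] [ 488.7 -178.7   62. ]
orange [340 228  21  32 623] [349.8 244.3] [ 525.5 -180.8   62. ]
blue [302  52  39  28 701] [321.3  63.9] [514.2 -59.5  64. ]
[ 508.4 -181.4   70.8] [ 3.141 -0.384  1.513] 36.870916121081414 15.750233978033066 [ 5.   1.4 -2.8] 14.25
j5 rows jaw 83.00 pad 52.00 pump 41 X jaw 113.7 pad 141.7 sep 27.9 pump 149.6
```

Request:
{"op": "carry_out", "data": {
  "plan": [
    {"tx":0,"ty":0,"tz":0,"rx":0,"ry":0,"rz":0},
    {"tx":0,"ty":0,"tz":0,"rx":0,"ry":0,"rz":0},
    {"tx":0,"ty":0,"tz":0,"rx":0,"ry":0,"rz":0},
    {"tx":0,"ty":0,"tz":0,"rx":0,"ry":0,"rz":0}
  ],
  "gripper": 0.66
}}

```text
time: 14.65
tool_pos: [508.4, -181.4, 70.8]
tcp_rot: [3.141, -0.384, 1.513]
contact_force: [5.3, -0.5, -3.0]
grip_width: 32.5
finger_force: 30.0
```

```bash
python3 jaw.py j6; python3 gap.py j6
cat > nose.py <<'E'
from h import *
import sys
# sub-pixel rows: parabola-fitted gradient peaks near the jaw's front top edge (z75) and the pad's rear rim (z50, at the stem sides)
a=np.array([np.cos(1.513),np.sin(1.513)])
def edge(g,r):
    d=np.abs(np.gradient(cv2.GaussianBlur(g.reshape(-1,1),(1,5),0).ravel())); lo=int(r)-4; i=lo+int(np.argmax(d[lo:lo+9]))
    return i+0.5*(d[i-1]-d[i+1])/(d[i-1]-2*d[i]+d[i+1])
def run(t):
    m=np.load(f'{t}.npy',allow_pickle=True).item(); im=cv2.imread(f'pics/raw_{t}.png').astype(float); h=cv2.cvtColor(im.astype(np.uint8),cv2.COLOR_BGR2HSV)
    out=[]
    for lo,hi,z,ch,cc in(((4,120,70),(18,255,255),75,2,list(range(-22,-10))+list(range(11,23))),((100,120,40),(125,255,255),64,0,range(-4,5))):
        k=cv2.inRange(h,lo,hi); k[205:]=0; N,l,st,ce=cv2.connectedComponentsWithStats(k); i=1+np.argmax(st[1:,4]); c=int(round(ce[i][0])); k=l==i
        s=im[:,:,2]-im[:,:,0] if ch==2 else im[:,:,0]-im[:,:,2]
        cols=[c+q for q in cc]; r=edge(s[:,cols].mean(1),np.median([np.argmax(k[:,q]) for q in cols]))
        out.append((unproj('wrist',(c,r),z,m)[:2]-[506.8,-192.5])@a)
    print(t,'jaw %.2f pad %.2f sep %.2f'%(*out,out[1]-out[0]))
for t in sys.argv[1:]: run(t)
E
python3 nose.py j1 j2 j3 j4 j5 j6
```

```text
orange [ 293   79   58   51 2279] [321.  100.9] [512.6 -84.5  62. ]
orange [286 228  17  32 502] [294.4 244.2] [ 490.2 -178.7   62. ]
orange [340 228  16  32 497] [347.5 244. ] [ 524.1 -180.5   62. ]
blue [302  53  39  26 685] [321.1  63.9] [514.1 -59.5  64. ]
[ 508.4 -181.4   70.8] [ 3.14  -0.384  1.513] 32.4826787171855 29.992888569831848 [ 6.1  0.1 -2.7] 14.7
j6 rows jaw 79.82 pad 53.00 pump 41 X jaw 115.9 pad 141.0 sep 25.1 pump 149.7
j1 jaw 82.34 pad 112.19 sep 29.84
j2 jaw 92.08 pad 122.11 sep 30.03
j3 jaw 103.96 pad 134.00 sep 30.03
j4 jaw 111.86 pad 140.90 sep 29.04
j5 jaw 113.63 pad 141.24 sep 27.61
j6 jaw 115.78 pad 141.07 sep 25.29
```

The pump is home: the pad is stationary at 141.1 and the nose is in about 4.6 mm. One more small squeeze of about 1.4 mm is needed.

Request:
{"op": "carry_out", "data": {
  "plan": [
    {"tx":0,"ty":0,"tz":0,"rx":0,"ry":0,"rz":0},
    {"tx":0,"ty":0,"tz":0,"rx":0,"ry":0,"rz":0},
    {"tx":0,"ty":0,"tz":0,"rx":0,"ry":0,"rz":0},
    {"tx":0,"ty":0,"tz":0,"rx":0,"ry":0,"rz":0},
    {"tx":0,"ty":0,"tz":0,"rx":0,"ry":0,"rz":0},
    {"tx":0,"ty":0,"tz":0,"rx":0,"ry":0,"rz":0},
    {"tx":0,"ty":0,"tz":0,"rx":0,"ry":0,"rz":0},
    {"tx":0,"ty":0,"tz":0,"rx":0,"ry":0,"rz":0}
  ],
  "gripper": 0.22
}}

```text
time: 15.5
tool_pos: [507.2, -181.3, 70.7]
tcp_rot: [-3.14, -0.385, 1.513]
contact_force: [-0.0, 0.6, -1.2]
grip_width: 71.4
finger_force: 0.0
```

Request:
{"op": "carry_out", "data": {
  "plan": [
    {"tx":0,"ty":0,"tz":0,"rx":0,"ry":0,"rz":0},
    {"tx":0,"ty":0,"tz":0,"rx":0,"ry":0,"rz":0},
    {"tx":0,"ty":0,"tz":0,"rx":0,"ry":0,"rz":0},
    {"tx":0,"ty":0,"tz":0,"rx":0,"ry":0,"rz":0},
    {"tx":0,"ty":0,"tz":0,"rx":0,"ry":0,"rz":0},
    {"tx":0,"ty":0,"tz":0,"rx":0,"ry":0,"rz":0}
  ],
  "gripper": 0.4
}}

```text
time: 16.1
tool_pos: [508.4, -181.4, 70.8]
tcp_rot: [3.141, -0.384, 1.513]
contact_force: [3.8, -0.1, -3.2]
grip_width: 54.9
finger_force: 15.3
```

```bash
python3 jaw.py j7|tail -1; python3 nose.py j7
```

```text
[ 508.4 -181.4   70.8] [ 3.141 -0.384  1.513] 54.79858921792884 15.255359262228012 [ 5.   0.9 -2.2] 16.15
j7 jaw 116.34 pad 141.21 sep 24.87
```

Request:
{"op": "carry_out", "data": {
  "plan": [
    {"tx":0,"ty":0,"tz":0,"rx":0,"ry":0,"rz":0},
    {"tx":0,"ty":0,"tz":0,"rx":0,"ry":0,"rz":0},
    {"tx":0,"ty":0,"tz":0,"rx":0,"ry":0,"rz":0},
    {"tx":0,"ty":0,"tz":0,"rx":0,"ry":0,"rz":0}
  ],
  "gripper": 0.412
}}

```text
time: 16.55
tool_pos: [508.4, -181.4, 70.8]
tcp_rot: [3.141, -0.384, 1.513]
contact_force: [4.7, -0.3, -2.2]
grip_width: 54.1
finger_force: 15.6
```

```bash
python3 jaw.py j8|tail -1; python3 nose.py j8
```

```text
[ 508.4 -181.5   70.8] [ 3.141 -0.384  1.513] 54.369661346932254 15.623417794704437 [ 4.8  1.9 -3. ] 16.6
j8 jaw 116.91 pad 141.21 sep 24.30
```

View pics/v_j8.png

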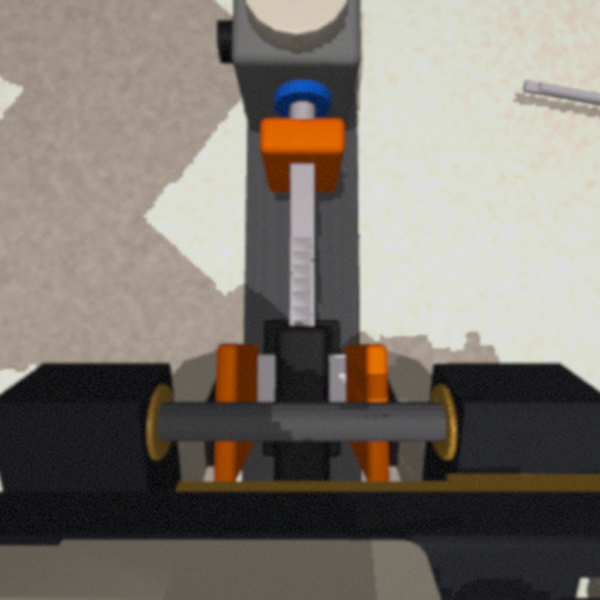

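The pad presses on the pump at (302,97), the stem gap has shrunk to about 17 mm (nose in about 6 mm), and the fingers hold both plates at 15 N. I hand the job in.

```bash
python3 -c "from plant import bot; print(bot.close_job())"
```

```text
the job is handed in; nothing more can be done
None
```

The isolator is off, the pump is home against the end stop with the nose pushed in about 6 mm (measured 5.7), and the fingers still squeeze the trigger; the job was handed in at 16.6 s and returned no verdict.

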